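Reset the drill interlock with a two-button chord

TASK

Reset the drill's safety interlock at the grey two-button station on the bench: with the fingertips, push its yellow shutter all the way back so that both buttons are uncovered, then press the two green buttons together, one fingertip on each, and keep both fully down for at least two seconds. Then let go so that both spring back up, leaving the shutter open. Only push and press: never press one button without the other, do not lift or shove the station, and leave the things around it where they are.

Things in the scene. Friction and masses are not known exactly. Their poses are not given: they have to be found in the camera images.
- station: grey control station, a heavy loose box (about 2.2 kg) on rubber feet on the bench, 120 (x) x 140 (y) x 40 mm high; origin at the centre of its underside, z up, +x towards its rear (away from the robot, yaw within 0.45 rad), +y to its left. Aluminium guide rails 24 mm high run along x on its top face at y = +-50 to +-60 mm. The station slides if pushed sideways with more than about 10 N
- button_left_top (a point): centre of the top of the left green button, a round cap 28 mm in diameter, at (-24, +30, 54) mm in the station's frame when up: 14 mm above the station's top face and 60 mm from the other button, centre to centre. It goes 7 mm straight down against a spring (1.2 N to start, 4 N fully down; so 8 N for the pair) and comes up again by itself
- button_right_top (a point): the same for the right green button, at (-24, -30, 54) mm in the station's frame when up
- button_left (a joint): travel of the left button: 0 up, 0.007 m fully down
- button_right (a joint): travel of the right button: 0 up, 0.007 m fully down
- shutter_ridge (a point): middle of the front face of the upright ridge on the yellow shutter, 74 mm above the bench. The ridge stands along the shutter's front edge: 60 mm wide along y, 6 mm thick, from 60 to 81 mm above the bench. Behind it the shutter is a flat plate, 42 mm deep and 104 mm wide, its underside 56 mm and its top 60 mm above the bench, covering the buttons. Push the ridge's front face towards the station's +x
- shutter (a joint): travel of the yellow shutter along the station's +x: 0 closed, 0.054 m fully back against its stop; it starts between 0 and 0.012 (buttons wholly or mostly covered). Light friction of about 1.5 N, no spring; it stays where it is left. Fully back, its ridge stands at x = +9 to +15 mm in the station's frame
- spirit_level: white spirit level standing on its long narrow edge beside the station, 22 x 230 mm, 42 mm high; bystander, origin at the centre of the underside
- tape_measure: yellow pocket tape measure standing near the station, 37 x 78 x 62 mm; bystander, origin at the centre of the underside
- pencil_tin: red tin with a silver top standing near the station, 66 mm across, 64 mm high; bystander, origin at the centre of the underside

How it is judged:
On the way, in this order (a step that is already met when the one before it is completed fails the run):
1. the shutter is pushed all the way back (at least 48 of its 54 mm) with both buttons still up (value of joint shutter above 0.048 m and value of joint each of button_left, button_right below 0.001 m), for 0.1 s.
2. both buttons are held down together (each at least 5 of 7 mm) by the fingers for two seconds (value of joint each of button_left, button_right above 0.005 m and contact force between the fingers and button_left above 0.5 N and contact force between the fingers and button_right above 0.5 N), for 1.9 s.
3. both buttons are let go and spring back up (value of joint each of button_left, button_right below 0.001 m), for 0.1 s.
At the end, for the whole second after the job is handed in: The shutter is back (at least 44 of 54 mm), both buttons are up again (within 1 mm), the station stands level and at rest within 25 mm of where it was, and the spirit level, tape measure and tin are within 25 mm of where they were (all of step 3 and value of joint shutter above 0.044 m and distance of each of station, spirit_level, tape_measure, pencil_tin from where it was at the start of the episode below 0.025 m and angle between station's own z axis and vertical below 0.05 rad and linear speed of station below 0.01 m/s); the robot touches nothing.
It fails at once if one button is pressed (past 4.5 mm) while the other is still up (under 1 mm) ((value of joint button_left above 0.0045 m and value of joint button_right below 0.001 m) or (value of joint button_right above 0.0045 m and value of joint button_left below 0.001 m)).
It fails at once if the station is lifted or tipped (8 mm or 0.12 rad) (height (world z) of station above 0.008 m or angle between station's own z axis and vertical above 0.12 rad).
It fails at once if the station is shoved more than 25 mm (distance of station from where it was at the start of the episode above 0.025 m).
It fails at once if a bystander is moved more than 25 mm (distance of any of spirit_level, tape_measure, pencil_tin from where it was at the start of the episode above 0.025 m).
It also fails if it takes over 40 s, if anything falls off the work surface, if the arm or the gripper's body presses on something with over 40 N, if the wrist force passes 120 N, or if a joint passes its speed limit or range.

ROBOT

A 6-joint arm with a two-finger parallel gripper is mounted at the origin on a cart in front of the work surface, level with it; the furniture and walls round the work are solid. World frame = base frame: x ahead of the robot, y to its left, z up, the work surface at z = 0. Lengths are in m, angles in rad, forces in N, time in s.
With the tool pointing down it reaches from about 0.425 to 0.95 m from the base axis. Payload 3.5 kg.
Tool frame: the origin (TCP) lies on the centre line of the jaws, within the pads' length; the fingertips stand 11 mm ahead of it and the grasp point (between the pads) lies 8 mm behind it; x points along the fingers, y is the direction in which the jaws open and shut, and the axes are right-handed (so a half turn about x gives the same grasp; the last joint's range is limited). The gripper opens to 85 mm and grips with 20 to 120 N. Pads are 22 mm wide; open, the fingers measure 114 mm over their backs; the gripper's body (76 mm by 85 mm) begins 54 mm behind the grasp point. The pads swing forward as they close: fully open they stand 13 mm farther back than shut.
Start: joints at [1.026, 0.286, 1.577, -0, 1.279, -0.15], TCP at [0.26, 0.623, 0.206] pointing down, gripper open.
Joint ranges: [-2.77, 2.77], [-0.9, 2.22], [0.21, 2.48], [-1.53, 4.67], [0.24, 2.81], [-2.84, 2.84]. Speed limits (rad/s): [2.79, 2.79, 3.14, 3.14, 3.14, 3.14].

INTERFACE

Orientations are given as a unit quaternion [x, y, z, w].
In Python, from plant import ctrl gives the robot as it stands. The module is installed in compiled form; this text tells all that it offers.
- The arm moves only by the tool drive_tool, never from a script. Its argument "series" is a list of rows, each a list of 2 entries, a list of its own where there are three numbers: the shift along the tool's x, y, z in units of 50 mm (1.0 is 50 mm), then the turn, a rotation vector about the tool's x, y, z in degrees. A call has 1 to 5 rows; each row shifts and turns the pose as measured when the row begins, along the tool's axes as they then stand; what a row does not reach is not made up. A row lasts 1/10 s, in which the tool goes at most 50 mm and 8.59 degrees, less where a joint would pass 70% of its speed; a pose out of reach is approached as far as the arm can. A call is refused whole if a number of a shift passes 1 or a number of a turn 8.59, either way. A call with a gripper value outside its range is refused whole. "grip" is the gripper's target within -1 to 1 (fully open at 1, half-way at 0, shut at -1), set as the call begins (left out, the last holds). The fingers move at their own pace and stop on an object; "newtons" is the grip in N (left out, the last holds). Time passes only in rows, so rows that do not move let the fingers close. It gives the time, the measured TCP pose, the force and the opening at its end, in the units of the state.
- ctrl.get_state(): the state, without advancing time (a new reading comes with each control period).
- ctrl.read_camera(name): name is "scene" or "top" or "wrist"; returns a dict with "img" (400x640x3 uint8, red, green, blue), "camera_matrix" (3x3 intrinsics, pixels), "R" (3x3) and "t" (3): a world point X has camera coordinates R X + t. Camera axes: x right, y down, z forward; pixel columns grow to the right and rows downward; lengths in m; the calibration is good to about 2 mm. A picture is of the moment at which its call begins. There is no depth.
- ctrl.sign_off(): hands the job in, once; it reports no verdict.
The state is a dict: "time": time; "qpos": joint angles; "dq": joint speeds; "joint_efforts": joint torques, N m; "eef_pos": TCP position; "tcp_rot": TCP orientation; "contact_force": force on the tool from outside, world axes, zero at the start; "wrist_torque": the same for the moment, N m; "opening": opening from 0.0 (shut) to 1.0 (fully open).
Only numpy, scipy, OpenCV 4.12 (cv2) and the standard library are available. Lean on these libraries where they do the work, as an engineer would, in place of code of your own. Each camera call takes 0.05 s, during which the arm holds its last target.

## Working session

There is one attempt and no reset: what is moved stays moved. The work goes in short steps, Python scripts to look and compute and a tool call to move; the robot and the scene stay as the last step left them, time stands still between calls to the robot, and variables do not carry over. Pictures are saved under pics/ and viewed, and the job is handed in when it is done.

Besides the shell and the picture viewer there is one more tool, called after "Request:" in YAML: its name, and indented under it one key for each argument. drive_tool: Moves the arm, as the interface text tells. Its arguments: {"type":"object","properties":{"series":{"type":"array"},"grip":{"type":"number"},"newtons":{"type":"number"}},"required":["series"]}

```bash
mkdir -p pics; python3 - <<'E'
from plant import ctrl
import cv2, pickle
s=ctrl.get_state(); print(s)
d={}
for n in("scene","top","wrist"):
    c=ctrl.read_camera(n); d[n]=c
    cv2.imwrite(f"pics/{n}0.png",c["img"][:,:,::-1]); print(n,c["camera_matrix"].tolist(),c["R"].round(3).tolist(),c["t"].round(3).tolist())
pickle.dump(d,open("c0.pkl","wb"))
E
```

```text
{'time': 0.0, 'qpos': array([ 1.02599424e+00,  2.87190920e-01,  1.57815700e+00,  1.13437694e-05,
        1.27860523e+00, -1.49977179e-01]), 'dq': array([-0.0010083 , -0.00109092,  0.00119016,  0.00102412, -0.00032548,
        0.00106169]), 'joint_efforts': array([ 5.55120241e-04, -4.05986452e+01, -2.92623925e+01, -1.58082994e-04,
        5.81327069e-03,  4.26230272e-06]), 'eef_pos': array([0.25922116, 0.62247444, 0.20494124]), 'tcp_rot': array([ 0.13790441,  0.69365992, -0.13947121,  0.69308446]), 'contact_force': array([ 0.39426361, -0.16494659, -0.72351581]), 'wrist_torque': array([ 0.05225131, -0.02462624,  0.01588628]), 'opening': 1.0012943711168527}
scene [[498.6128992851035, 0.0, 317.3272030340252], [0.0, 498.6128992851035, 204.0849650705016], [0.0, 0.0, 1.0]] [[-0.476, -0.879, 0.004], [-0.4, 0.213, -0.892], [0.783, -0.426, -0.453]] [0.366, 0.291, 0.628]
top [[434.77464646692306, 0.0, 327.0000509224175], [0.0, 434.77464646692306, 198.0410611948099], [0.0, 0.0, 1.0]] [[0.007, -1.0, 0.002], [-0.99, -0.007, -0.14], [0.14, -0.001, -0.99]] [0.076, 0.619, 0.921]
wrist [[356.8069927576923, 0.0, 315.76197015907735], [0.0, 356.8069927576923, 198.9908310245862], [0.0, 0.0, 1.0]] [[0.384, 0.923, -0.003], [0.888, -0.369, 0.273], [0.251, -0.107, -0.962]] [-0.674, -0.036, 0.38]
```

View pics/top0.png

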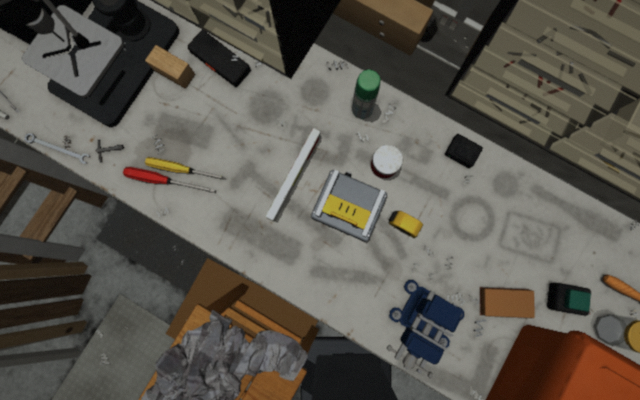

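View pics/scene0.png

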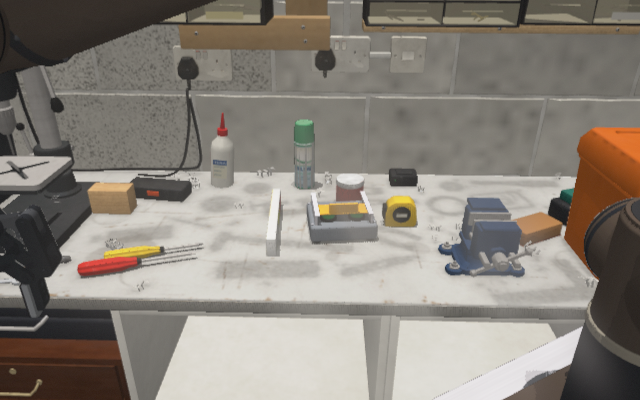

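```bash
python3 - <<'E'
import cv2,pickle,numpy as np
d=pickle.load(open("c0.pkl","rb"))
t=d["top"]["img"][150:260,260:440,::-1]
cv2.imwrite("pics/topz.png",cv2.resize(t,None,fx=4.4,fy=4.4,interpolation=cv2.INTER_CUBIC))
t=d["scene"]["img"][160:270,250:430,::-1]
cv2.imwrite("pics/scz.png",cv2.resize(t,None,fx=4.4,fy=4.4,interpolation=cv2.INTER_CUBIC))
E
```

```text
(no output)
```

View pics/topz.png

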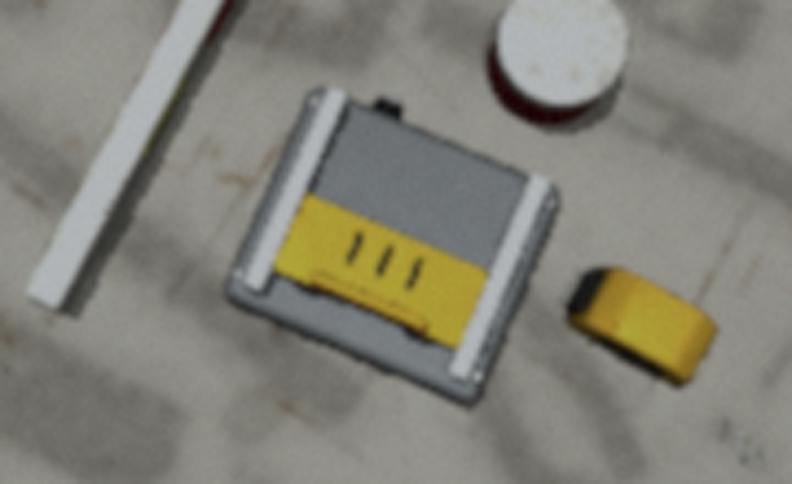

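View pics/scz.png

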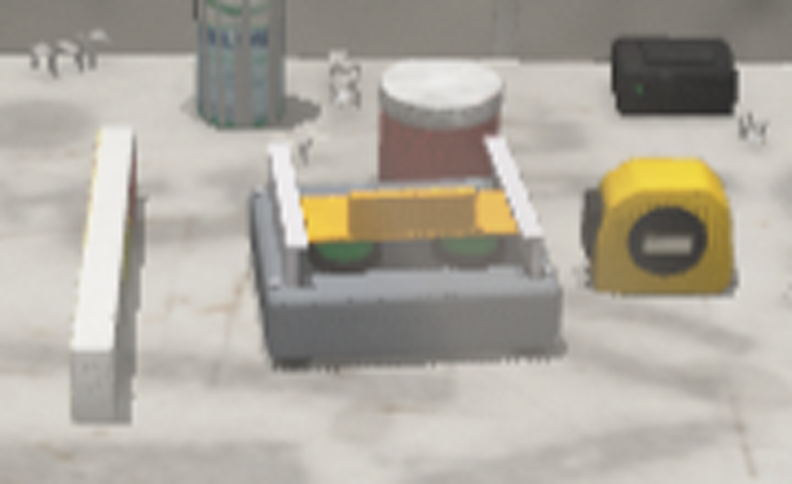

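View pics/wrist0.png

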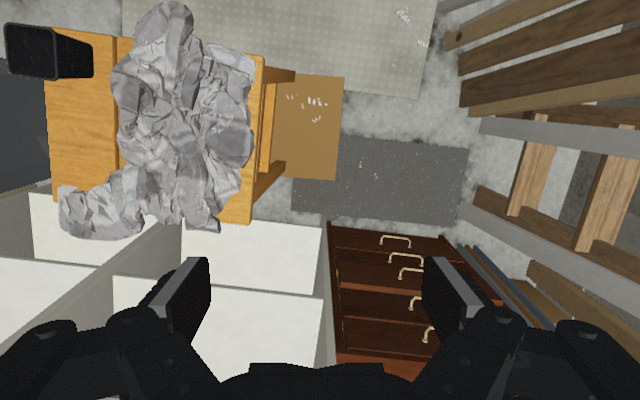

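```bash
cat > h.py <<'E'
import numpy as np
def cast(c,uv,z):
    uv=np.atleast_2d(uv).astype(float); K=c["camera_matrix"];R=np.array(c["R"]);t=np.array(c["t"])
    d=np.c_[uv,np.ones(len(uv))]@np.linalg.inv(K).T@R; o=-R.T@t
    return o+d*((z-o[2])/d[:,2])[:,None]
def proj(c,X):
    p=(np.atleast_2d(X)@np.array(c["R"]).T+c["t"])@c["camera_matrix"].T
    return p[:,:2]/p[:,2:]
E
python3 - <<'E'
from h import *
import pickle
d=pickle.load(open("c0.pkl","rb"));T=d["top"]
f=lambda L:np.array(L)/4.4+[260-.4,150-.4]
k=cast(T,f([(318,92),(558,192),(475,402),(230,297)]),.04)
print(k.round(4),"centre",k.mean(0)); 
for i in range(4): 
    e=k[(i+1)%4]-k[i]; print(np.linalg.norm(e).round(4),np.arctan2(e[1],e[0]))
r=cast(T,f([(257,287),(335,92),(462,373),(542,178)]),.064); print(r.round(4),r.mean(0))
for a,b in((0,1),(2,3),(2,0),(3,1)):
    e=r[b]-r[a]; print(np.linalg.norm(e).round(4),np.arctan2(e[1],e[0]))
rd=cast(T,f([(312,275),(428,325)]),.081); print("ridge",rd)
tp=cast(T,f([(570,310),(605,268),(718,330),(685,385)]),.062);print("tape top",tp)
tp=cast(T,f([(30,295),(60,308)]),.042);print("level",tp)
# scene check
S=d["scene"]
k2=cast(S,np.array([(268,290),(560,288)])/4.4+[250-.4,160-.4],.04);print("scene front corners",k2)
E
```

```text
[[ 0.6814  0.0702  0.04  ]
 [ 0.6306 -0.0518  0.04  ]
 [ 0.5242 -0.0091  0.04  ]
 [ 0.576   0.1139  0.04  ]] centre [0.60303664 0.03080231 0.04      ]
0.1322 -1.9653874781088931
0.1147 2.7594929505990846
0.1334 1.1723555045139806
0.1141 -0.3930055160237109
[[ 5.787e-01  9.990e-02  6.400e-02]
 [ 6.765e-01  6.200e-02  6.400e-02]
 [ 5.372e-01 -5.000e-04  6.400e-02]
 [ 6.338e-01 -4.060e-02  6.400e-02]] [0.60655205 0.03017124 0.064     ]
0.1049 -0.369481245591837
0.1046 -0.3933859614975961
0.1086 1.1794820803480563
0.1111 1.177064871574604
ridge [[0.58291584 0.07306853 0.081     ]
 [0.55914835 0.01716797 0.081     ]]
tape top [[ 0.56860057 -0.0539395   0.062     ]
 [ 0.58947971 -0.07146225  0.062     ]
 [ 0.55927456 -0.12643003  0.062     ]
 [ 0.53224733 -0.10965643  0.062     ]]
level [[0.57606252 0.21424586 0.042     ]
 [0.56962403 0.19902797 0.042     ]]
scene front corners [[ 0.5886351   0.11398561  0.04      ]
 [ 0.52615698 -0.00735254  0.04      ]]
```

```bash
cat >> h.py <<'E'
from scipy.spatial.transform import Rotation as Ro
YAW=-0.39; C=np.array([.604,.0305,0])
SX=np.array([np.cos(YAW),np.sin(YAW),0]);SY=np.array([-SX[1],SX[0],0])
RT=np.c_[[0,0,-1.],SY,np.cross([0,0,-1.],SY)]
if True:
    pass
def st(x,y,z): return C+SX*x+SY*y+np.array([0,0,z])
def plan(target):
    from plant import ctrl
    s=ctrl.get_state(); R=Ro.from_quat(s["tcp_rot"]); p=s["eef_pos"]
    print("t",round(s["time"],2),"p",p.round(4),"open",round(s["opening"],3),"F",s["contact_force"].round(2),"q",s["qpos"].round(2))
    print("station frame mm",((p-C)@SX*1e3).round(1),((p-C)@SY*1e3).round(1),(p[2]*1e3).round(1))
    print("tool axes\n",R.as_matrix().round(3))
    for T in (RT,RT@np.diag([1,-1,-1])):
        print("turn deg (tool)",(R.inv()*Ro.from_matrix(T)).as_rotvec(degrees=True).round(2))
    d=np.asarray(target)-p
    print("shift now-tool units",(R.inv().apply(d)/.05).round(3),"| final-frame units",(RT.T@d/.05).round(3), "dist",np.linalg.norm(d).round(3))
E
python3 -c "
from h import *
plan(st(-.075,0,.13))"
```

```text
t 0.15 p [0.2593 0.6226 0.2052] open 0.998 F [-0.43 -0.79  0.41] q [ 1.03  0.29  1.58 -0.    1.28 -0.15]
station frame mm -543.9 416.6 205.2
tool axes
 [[-0.001  0.385  0.923]
 [-0.002  0.923 -0.385]
 [-1.    -0.002 -0.   ]]
turn deg (tool) [-0.28 -0.02  0.11]
turn deg (tool) [1.7972e+02 1.7000e-01 3.0000e-02]
shift now-tool units [ 1.517 -8.283  9.419] | final-frame units [ 1.504 -8.332  9.378] dist 0.632
```

Request:
drive_tool:
  series:
    - [[0,-0.62,0.7],[0,0,0]]
    - [[0,-0.62,0.7],[0,0,0]]
    - [[0,-0.62,0.7],[0,0,0]]
    - [[0,-0.62,0.7],[0,0,0]]
    - [[0,-0.62,0.7],[0,0,0]]
  grip: -1
  newtons: 30

```text
time: 0.65
eef_pos: [0.3608, 0.4094, 0.2019]
tcp_rot: [0.134, 0.695, -0.137, 0.693]
contact_force: [0.9, 0.5, -0.0]
opening: 0.138
```

```bash
python3 -c "
from h import *
plan(st(-.075,0,.13))"
```

```text
t 0.65 p [0.3608 0.4094 0.2019] open 0.138 F [ 0.88  0.46 -0.01] q [ 0.66  0.01  1.9  -0.    1.24 -0.52]
station frame mm -369.0 258.0 201.9
tool axes
 [[-0.004  0.375  0.927]
 [-0.003  0.927 -0.375]
 [-1.    -0.005 -0.002]]
turn deg (tool) [ 0.31 -0.12  0.26]
turn deg (tool) [-179.69   -0.41   -0.19]
shift now-tool units [ 1.448 -5.185  5.855] | final-frame units [ 1.437 -5.159  5.88 ] dist 0.398
```

Request:
drive_tool:
  series:
    - [[0,-0.65,0.73],[0,0,0]]
    - [[0,-0.65,0.73],[0,0,0]]
    - [[0,-0.65,0.73],[0,0,0]]
    - [[0,-0.65,0.73],[0,0,0]]
    - [[0,-0.65,0.73],[0,0,0]]

```text
time: 1.15
eef_pos: [0.4691, 0.1839, 0.2013]
tcp_rot: [0.133, 0.695, -0.136, 0.693]
contact_force: [0.9, 0.9, 0.1]
opening: -0.001
```

```bash
python3 -c "
from h import *
plan(st(-.075,0,.13))"
```

```text
t 1.15 p [0.4691 0.1839 0.2013] open -0.001 F [0.94 0.9  0.15] q [ 0.17 -0.09  1.99 -0.    1.24 -1.01]
station frame mm -183.1 90.6 201.3
tool axes
 [[-0.004  0.373  0.928]
 [-0.004  0.928 -0.373]
 [-1.    -0.005 -0.002]]
turn deg (tool) [ 0.43 -0.11  0.27]
turn deg (tool) [-1.7957e+02 -4.2000e-01 -1.7000e-01]
shift now-tool units [ 1.43  -1.821  2.152] | final-frame units [ 1.426 -1.812  2.163] dist 0.158
```

Request:
drive_tool:
  series:
    - [[0.1,-0.6,0.65],[0,0,0]]
    - [[0.2,-0.5,0.6],[0.43,0,0.2]]
    - [[0.4,-0.4,0.5],[0,0,0]]
    - [[0.4,-0.3,0.3],[0,0,0]]
    - [[0,0,0],[0,0,0]]

```text
time: 1.65
eef_pos: [0.5338, 0.0507, 0.1455]
tcp_rot: [0.14, 0.693, -0.14, 0.694]
contact_force: [-0.1, -0.3, -0.3]
opening: 0.003
```

```bash
python3 - <<'E'
from h import *
plan(st(-.075,0,.08))
from plant import ctrl
import cv2,pickle
d={}
for n in("top","wrist"):
    c=ctrl.read_camera(n);d[n]=c
    cv2.imwrite(f"pics/{n}1.png",c["img"][:,:,::-1])
c=ctrl.read_camera("scene");d["scene"]=c
cv2.imwrite("pics/sc1.png",cv2.resize(c["img"][100:290,210:450,::-1],None,fx=3,fy=3))
pickle.dump(d,open("c1.pkl","wb"))
E
```

```text
t 1.65 p [0.5338 0.0507 0.1455] open 0.003 F [-0.07 -0.28 -0.27] q [-0.09  0.04  1.97 -0.    1.13 -1.27]
station frame mm -72.6 -8.0 145.5
tool axes
 [[ 0.001  0.389  0.921]
 [-0.001  0.921 -0.389]
 [-1.    -0.     0.002]]
turn deg (tool) [-0.52  0.09  0.01]
turn deg (tool) [ 1.7948e+02  1.0000e-02 -1.4000e-01]
shift now-tool units [ 1.311  0.16  -0.052] | final-frame units [ 1.311  0.16  -0.048] dist 0.066
```

View pics/wrist1.png

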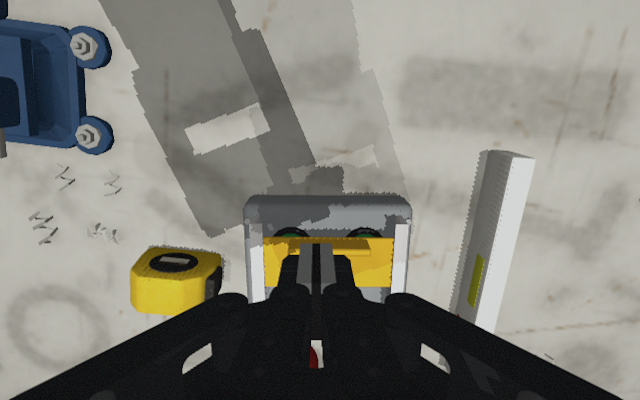

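View pics/sc1.png

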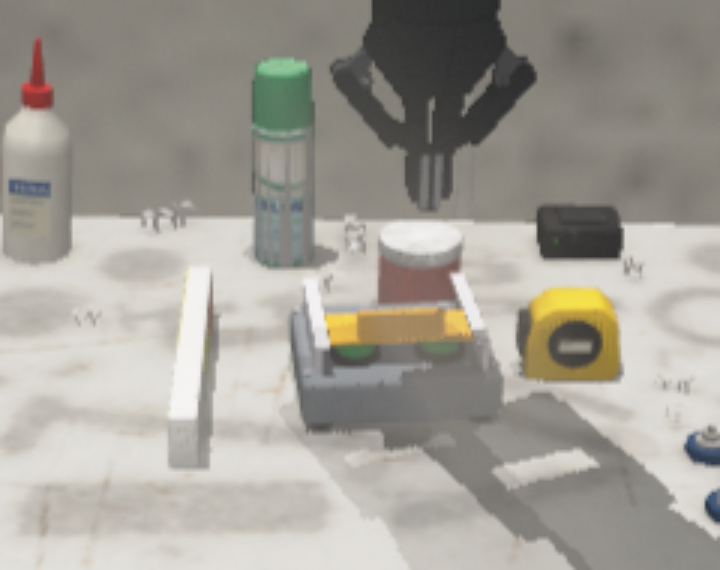

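```bash
python3 - <<'E'
from h import *
import pickle
d=pickle.load(open("c1.pkl","rb"));W=d["wrist"]
def show(n,uv,z):
    X=cast(W,uv,z); print(n,[( round(float((x-C)@SX*1e3),1), round(float((x-C)@SY*1e3),1)) for x in X])
show("front corners",[(246,206),(410,206)],.04)
show("rail front ends top",[(257,224),(401,224)],.064)
show("ridge top front edge",[(284,239),(370,239)],.081)
show("shutter plate front",[(264,239),(394,239)],.060)
print("proj shutter ridge top front corner:",proj(W,[st(-.045,.03,.081),st(-.045,-.03,.081),st(-.033,.03,.081)]))
print("tips at", proj(W,[st(-.0726,-.008,.1345)]))
import cv2
cv2.imwrite("pics/wz.png",cv2.resize(W["img"][180:320,220:440,::-1],None,fx=3.6,fy=3.6,interpolation=cv2.INTER_CUBIC))
E
```

```text
front corners [(-57.5, -62.9), (-56.4, 69.4)]
rail front ends top [(-50.8, -50.6), (-49.9, 57.0)]
ridge top front edge [(-45.6, -29.2), (-45.1, 31.5)]
shutter plate front [(-37.0, -46.6), (-36.2, 53.3)]
proj shutter ridge top front corner: [[367.89628445 239.13167078]
 [282.84408842 239.78395711]
 [367.35203765 254.74433838]]
tips at [[313.13101583 230.28217039]]
```

View pics/wz.png

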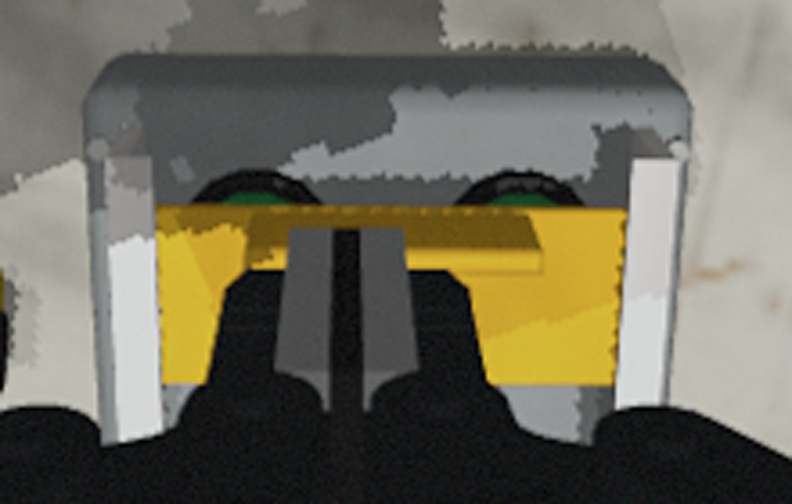

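```bash
python3 - <<'E'
from h import *
import pickle
d=pickle.load(open("c1.pkl","rb"));W=d["wrist"]
print("cam",(lambda o:[(o-C)@SX,(o-C)@SY,o[2]])(-np.array(W["R"]).T@W["t"]))
for x in(-.0836,-.0726,-.0616):
  for z in(.1325,.1345,.142,.1475): print(x,z,proj(W,[st(x,-.008,z)]).round(1))
S=d["scene"]
for z in(.1325,.1345,.142,.1475): print(z,proj(S,[st(-.0836,-.008,z),st(-.0726,-.008,z)]).round(1).tolist())
import cv2
cv2.imwrite("pics/sz.png",cv2.resize(S["img"][130:190,320:400,::-1],None,fx=8,fy=8,interpolation=cv2.INTER_NEAREST))
E
```

```text
cam [np.float64(-0.14215331631572933), np.float64(-0.0061170063798730466), np.float64(0.31497415346855157)]
-0.0836 0.1325 [[312.9 209.7]]
-0.0836 0.1345 [[312.9 210.9]]
-0.0836 0.142 [[312.8 215.4]]
-0.0836 0.1475 [[312.7 219. ]]
-0.0726 0.1325 [[313.2 229. ]]
-0.0726 0.1345 [[313.1 230.3]]
-0.0726 0.142 [[313.  235.5]]
-0.0726 0.1475 [[313.  239.6]]
-0.0616 0.1325 [[313.4 247.6]]
-0.0616 0.1345 [[313.3 249.1]]
-0.0616 0.142 [[313.2 254.9]]
-0.0616 0.1475 [[313.2 259.5]]
0.1325 [[353.5, 191.0], [352.5, 188.6]]
0.1345 [[353.5, 190.0], [352.6, 187.6]]
0.142 [[353.7, 186.5], [352.7, 184.1]]
0.1475 [[353.8, 183.9], [352.8, 181.5]]
```

View pics/sz.png

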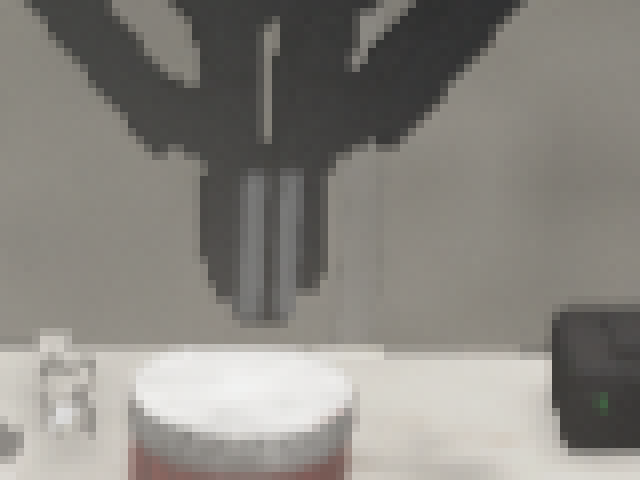

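```bash
python3 - <<'E'
from h import *
import pickle
from plant import ctrl
plan(st(-.075,0,.08))
d0=pickle.load(open("c0.pkl","rb"))["wrist"];d1=pickle.load(open("c1.pkl","rb"))["wrist"]
for d in(d0,d1): print(-np.array(d["R"]).T@d["t"])
s=ctrl.get_state();c=ctrl.read_camera("wrist");print(s["eef_pos"],-np.array(c["R"]).T@c["t"])
E
```

```text
t 1.8 p [0.5351 0.0534 0.1492] open -0.003 F [-0.36  0.81  0.47] q [-0.09  0.03  1.97  0.    1.13 -1.26]
station frame mm -72.4 -5.0 149.2
tool axes
 [[ 0.007  0.385  0.923]
 [-0.     0.923 -0.385]
 [-1.     0.002  0.007]]
turn deg (tool) [-0.31  0.39 -0.14]
turn deg (tool) [179.69  -0.22  -0.62]
shift now-tool units [ 1.384  0.097 -0.061] | final-frame units [ 1.384  0.101 -0.051] dist 0.069
[0.19583967 0.64972839 0.37325295]
[0.47019549 0.07888737 0.31497415]
[0.53509331 0.05338465 0.14919462] [0.47028617 0.08036873 0.31688203]
```

```bash
python3 - <<'E'
from h import *
import pickle,cv2
d=pickle.load(open("c1.pkl","rb"))
P=lambda c:c["camera_matrix"]@np.c_[c["R"],c["t"]]
X=cv2.triangulatePoints(P(d["scene"]),P(d["wrist"]),np.array([[353.],[170.]]),np.array([[315.4],[243.]]))
X=(X[:3]/X[3]).ravel();print(X,(X-C)@SX,(X-C)@SY,proj(d["scene"],X),proj(d["wrist"],X))
t=d["top"]["img"][130:280,230:450,::-1]
cv2.imwrite("pics/tz1.png",cv2.resize(t,None,fx=3.6,fy=3.6,interpolation=cv2.INTER_CUBIC))
E
```

```text
[0.5253608  0.05633483 0.17565444] -0.0825562140629033 -0.00600284902193074 [[353.18588727 170.02566571]] [[316.99197124 243.37576486]]
```

View pics/tz1.png

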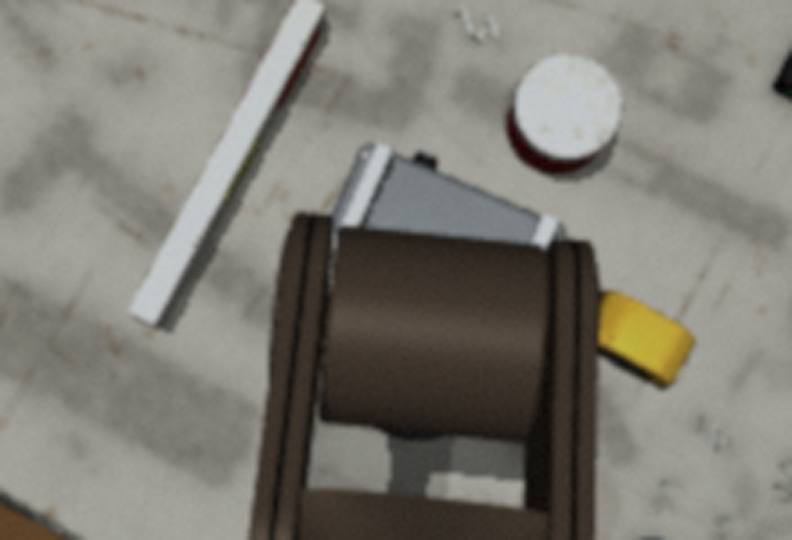

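```bash
python3 - <<'E'
from h import *
import pickle
d=pickle.load(open("c0.pkl","rb"))["scene"]
f=lambda L:np.array(L)/4.4+[250-.4,160-.4]
print(proj(d,[st(-.0525,.055,.064),st(.0525,.055,.064),st(-.0525,-.055,.064),st(-.037,.03,.081),st(-.037,-.03,.081)]).round(1))
print(f([(297,245),(280,147),(535,235),(350,192),(474,195)]).round(1))
E
```

```text
[[318.9 216.3]
 [313.7 193.9]
 [372.4 213.8]
 [330.3 204.8]
 [359.3 203.5]]
[[317.1 215.3]
 [313.2 193. ]
 [371.2 213. ]
 [329.1 203.2]
 [357.3 203.9]]
```

Request:
drive_tool:
  series:
    - [[0.6,0.05,0],[0,0,0]]
    - [[0.6,0.05,0],[0,0,0]]
    - [[0.5,0.05,0],[0,0,0]]
    - [[0,0,0],[0,0,0]]
    - [[0,0,0],[0,0,0]]

```text
time: 2.35
eef_pos: [0.5434, 0.0671, 0.0714]
tcp_rot: [0.137, 0.686, -0.134, 0.702]
contact_force: [0.2, -0.3, 0.3]
opening: -0.005
```

```bash
cat > look.py <<'E'
import sys
from h import *
from plant import ctrl
import cv2,pickle
n=sys.argv[1]
plan(st(-.075,0,.08))
d={k:ctrl.read_camera(k) for k in("scene","wrist")}
pickle.dump(d,open(f"c{n}.pkl","wb"))
a=cv2.resize(d["scene"]["img"][140:250,290:400,::-1],(400,400),interpolation=cv2.INTER_CUBIC)
b=cv2.resize(d["wrist"]["img"][160:360,215:415,::-1],(400,400),interpolation=cv2.INTER_CUBIC)
cv2.imwrite(f"pics/l{n}.png",np.hstack([a,b]))
E
python3 look.py 2
```

```text
t 2.35 p [0.5434 0.0671 0.0714] open -0.005 F [ 0.22 -0.26  0.32] q [-0.06  0.15  2.01  0.    0.96 -1.25]
station frame mm -70.0 10.8 71.4
tool axes
 [[ 0.024  0.375  0.927]
 [-0.001  0.927 -0.376]
 [-1.     0.008  0.022]]
turn deg (tool) [ 0.28  1.28 -0.49]
turn deg (tool) [-179.7     0.76    2.  ]
shift now-tool units [-0.176 -0.214 -0.097] | final-frame units [-0.172 -0.216 -0.1  ] dist 0.015
```

View pics/l2.png

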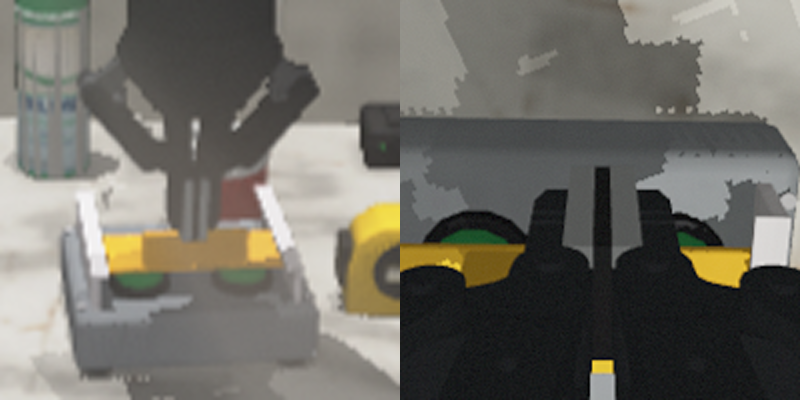

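```bash
cat > tri.py <<'E'
import sys,pickle,cv2
from h import *
n=sys.argv[1];a=list(map(float,sys.argv[2:6]))
d=pickle.load(open(f"c{n}.pkl","rb"))
P=lambda c:c["camera_matrix"]@np.c_[c["R"],c["t"]]
u=np.array([[290+a[0]/400*110],[140+a[1]/400*110]]);v=np.array([[215+(a[2]-400)/2],[160+a[3]/2]])
X=cv2.triangulatePoints(P(d["scene"]),P(d["wrist"]),u,v);X=(X[:3]/X[3]).ravel()
print("station",((X-C)@SX*1e3).round(1),((X-C)@SY*1e3).round(1),(X[2]*1e3).round(1),"res",(proj(d["scene"],X)[0]-u.T).round(1),(proj(d["wrist"],X)[0]-v.T).round(1))
E
python3 tri.py 2 197 242 602 167
```

```text
station -80.3 9.3 98.3 res [[-0.4 -0.1]] [[-3.4 -0.9]]
```

Request:
drive_tool:
  series:
    - [[0.3,-0.1,0],[0.3,1.3,-0.5]]
    - [[0.3,-0.08,0],[0,0,0]]
    - [[0,0,0],[0,0,0]]

```text
time: 2.75
eef_pos: [0.5427, 0.0577, 0.0431]
tcp_rot: [0.137, 0.692, -0.137, 0.695]
contact_force: [-0.5, -0.1, -0.5]
opening: 0.001
```

```bash
python3 look.py 3
```

```text
t 2.75 p [0.5427 0.0577 0.0431] open 0.001 F [-0.5  -0.12 -0.45] q [-0.08  0.2   2.01 -0.    0.93 -1.26]
station frame mm -67.1 1.9 43.1
tool axes
 [[ 0.005  0.381  0.925]
 [-0.001  0.925 -0.381]
 [-1.     0.001  0.005]]
turn deg (tool) [-0.03  0.28 -0.07]
turn deg (tool) [ 1.7997e+02 -1.1000e-01 -4.4000e-01]
shift now-tool units [-0.738 -0.037 -0.155] | final-frame units [-0.737 -0.037 -0.159] dist 0.038
```

View pics/l3.png

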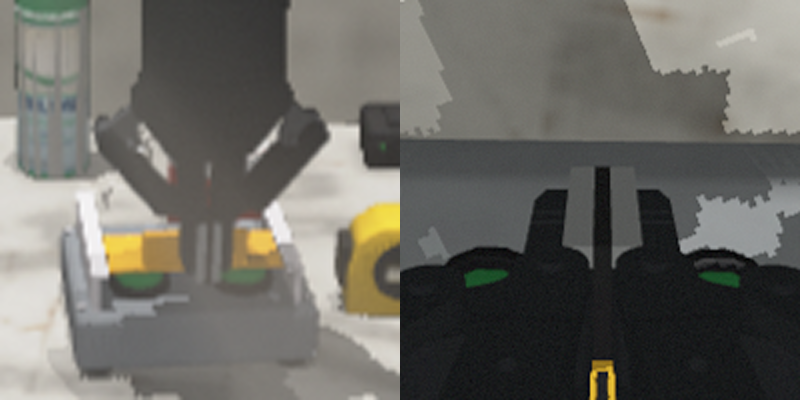

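```bash
python3 tri.py 3 208 284 602 167
```

```text
station -75.2 1.5 69.5 res [[-0.3 -0. ]] [[-2.6 -0.7]]
```

Request:
drive_tool:
  series:
    - [[0,0,0.22],[0,0,0]]
    - [[0,0,0.2],[0,0,0]]
    - [[0,0,0.2],[0,0,0]]
    - [[0,0,0.2],[0,0,0]]
    - [[0,0,0.2],[0,0,0]]

```text
time: 3.35
eef_pos: [0.593, 0.0371, 0.0451]
tcp_rot: [0.137, 0.693, -0.137, 0.695]
contact_force: [-2.1, 0.8, 0.9]
opening: 0.001
```

```bash
python3 look.py 4
```

```text
t 3.35 p [0.593  0.0371 0.0451] open 0.001 F [-2.08  0.79  0.88] q [-0.11  0.29  1.89  0.    0.96 -1.29]
station frame mm -12.7 1.9 45.1
tool axes
 [[ 0.003  0.381  0.925]
 [-0.     0.925 -0.381]
 [-1.     0.001  0.003]]
turn deg (tool) [-0.04  0.16 -0.06]
turn deg (tool) [ 1.7996e+02 -9.0000e-02 -2.6000e-01]
shift now-tool units [-0.701 -0.039 -1.243] | final-frame units [-0.697 -0.039 -1.245] dist 0.071
```

View pics/l4.png

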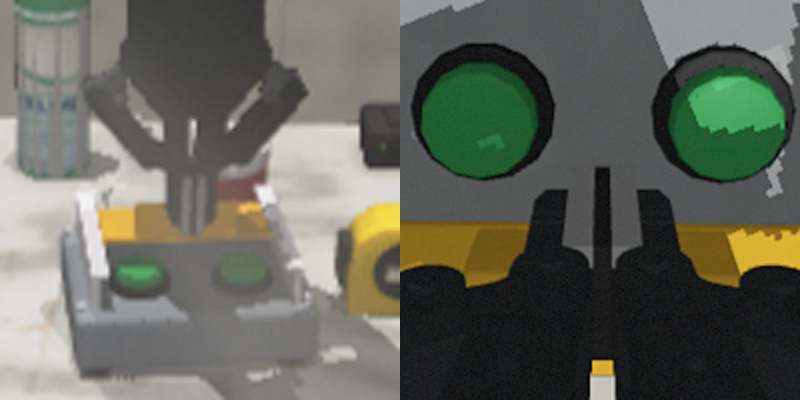

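```bash
cat > btn.py <<'E'
import sys,pickle
from h import *
n=sys.argv[1]
d=pickle.load(open(f"c{n}.pkl","rb"))["wrist"]
for u,v,z in [(486,121,.054),(729,123,.054),(480,223,.060),(720,223,.060)]:
    X=cast(d,[(215+(u-400)/2,160+v/2)],z)[0]; print(((X-C)@SX*1e3).round(1),((X-C)@SY*1e3).round(1))
E
python3 btn.py 4
```

```text
-23.9 -25.0
-23.3 32.5
-0.4 -26.6
-0.3 30.4
```

Request:
drive_tool:
  series:
    - [[0,0,0.12],[0,0,0]]
    - [[0,0,0.08],[0,0,0]]
    - [[0,0,0],[0,0,0]]

```text
time: 3.75
eef_pos: [0.6042, 0.0327, 0.0453]
tcp_rot: [0.138, 0.692, -0.137, 0.696]
contact_force: [-0.4, -0.5, 0.0]
opening: 0.002
```

```bash
python3 look.py 5
```

```text
t 3.75 p [0.6042 0.0327 0.0453] open 0.002 F [-0.36 -0.55  0.02] q [-0.11  0.31  1.86  0.    0.96 -1.29]
station frame mm -0.6 2.1 45.3
tool axes
 [[ 0.006  0.381  0.924]
 [-0.     0.924 -0.381]
 [-1.     0.002  0.005]]
turn deg (tool) [-0.07  0.31 -0.11]
turn deg (tool) [ 1.7993e+02 -1.7000e-01 -4.9000e-01]
shift now-tool units [-0.702 -0.043 -1.484] | final-frame units [-0.694 -0.043 -1.487] dist 0.082
```

View pics/l5.png

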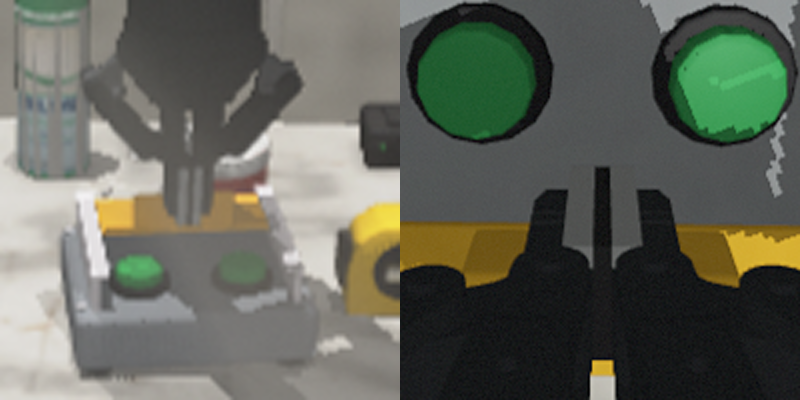

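```bash
sed -i 's/(486,121,.054),(729,123,.054),(480,223,.060),(720,223,.060)/(477,82,.054),(731,84,.054),(480,224,.060),(720,225,.060)/' btn.py; python3 btn.py 5
```

```text
-23.5 -26.4
-22.9 32.7
9.9 -26.4
10.3 30.6
```

Request:
drive_tool:
  series:
    - [[-0.1,0,-0.1],[0,0.3,0]]
    - [[-0.3,0,-0.2],[0,0,0]]
    - [[0,0.02,-0.15],[0,0,0]]
    - [[0,0,0],[0,0,0]]
    - [[0,0,0],[0,0,0]]
  grip: 0.07

```text
time: 4.35
eef_pos: [0.5832, 0.0432, 0.0672]
tcp_rot: [0.138, 0.692, -0.136, 0.695]
contact_force: [-0.1, 0.6, -0.1]
opening: 0.533
```

```bash
python3 look.py 6
```

```text
t 4.35 p [0.5832 0.0432 0.0672] open 0.533 F [-0.11  0.59 -0.14] q [-0.1   0.24  1.91  0.    0.99 -1.28]
station frame mm -24.0 3.9 67.2
tool axes
 [[ 0.005  0.381  0.925]
 [ 0.001  0.925 -0.381]
 [-1.     0.003  0.004]]
turn deg (tool) [-0.02  0.23 -0.19]
turn deg (tool) [179.98  -0.3   -0.37]
shift now-tool units [-0.261 -0.077 -1.018] | final-frame units [-0.257 -0.078 -1.019] dist 0.053
```

View pics/l6.png

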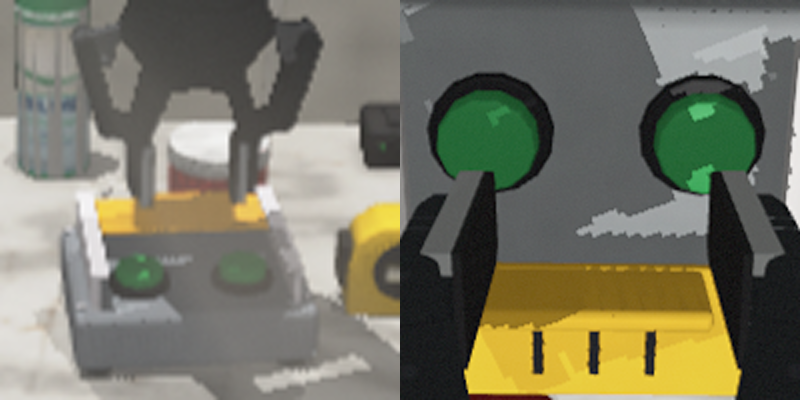

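```bash
python3 tri.py 6 146 205 731 172;python3 tri.py 6 238 205 476 172
```

```text
station -34.7 30.4 99.1 res [[-0.1 -0. ]] [[-0.7 -0.3]]
station -33.2 -22.2 95.8 res [[ 0.1 -0. ]] [[0.5 0. ]]
```

Request:
drive_tool:
  series:
    - [[0.25,-0.035,0],[0,0.2,-0.2]]
    - [[0.25,0,0],[0,0,0]]
    - [[0.15,0,0],[0,0,0]]
    - [[0,0,0],[0,0,0]]
  grip: 0.22

```text
time: 4.85
eef_pos: [0.5815, 0.041, 0.0293]
tcp_rot: [0.137, 0.695, -0.138, 0.692]
contact_force: [0.3, 0.7, 0.3]
opening: 0.609
```

```bash
python3 look.py 7
```

```text
t 4.85 p [0.5815 0.041  0.0293] open 0.609 F [0.31 0.69 0.32] q [-0.1   0.3   1.92 -0.    0.93 -1.28]
station frame mm -24.8 1.2 29.3
tool axes
 [[-0.004  0.381  0.924]
 [-0.     0.924 -0.381]
 [-1.    -0.002 -0.004]]
turn deg (tool) [-0.07 -0.21  0.1 ]
turn deg (tool) [1.7993e+02 1.5000e-01 3.3000e-01]
shift now-tool units [-1.011 -0.027 -1.007] | final-frame units [-1.014 -0.024 -1.003] dist 0.071
```

View pics/l7.png

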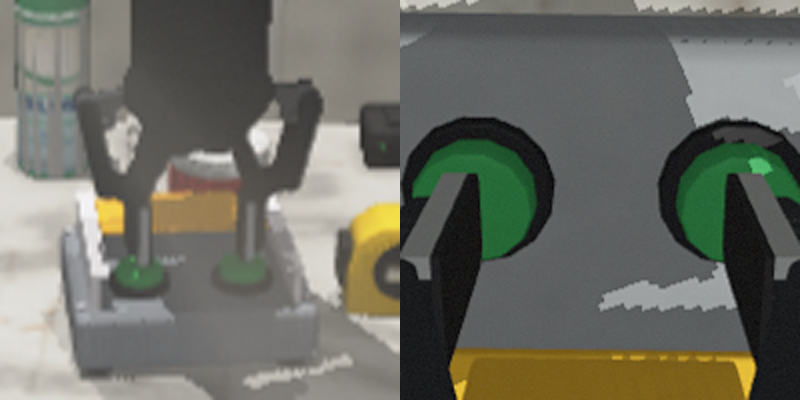

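Request:
drive_tool:
  series:
    - [[0.08,0.03,0],[0,0,0]]
    - [[0.08,0,0],[0,0,0]]
    - [[0.08,0,0],[0,0,0]]

```text
time: 5.25
eef_pos: [0.5838, 0.0425, 0.0202]
tcp_rot: [0.137, 0.694, -0.138, 0.693]
contact_force: [-3.6, -0.1, 7.0]
opening: 0.61
```

```bash
python3 look.py 8
```

```text
t 5.25 p [0.5838 0.0425 0.0202] open 0.61 F [-3.55 -0.08  7.05] q [-0.1   0.31  1.92 -0.    0.91 -1.28]
station frame mm -23.3 3.4 20.2
tool axes
 [[-0.001  0.381  0.925]
 [-0.001  0.925 -0.381]
 [-1.    -0.001 -0.001]]
turn deg (tool) [-0.06 -0.05  0.06]
turn deg (tool) [1.7994e+02 9.0000e-02 9.0000e-02]
shift now-tool units [-1.196 -0.071 -1.036] | final-frame units [-1.197 -0.069 -1.035] dist 0.079
```

View pics/l8.png

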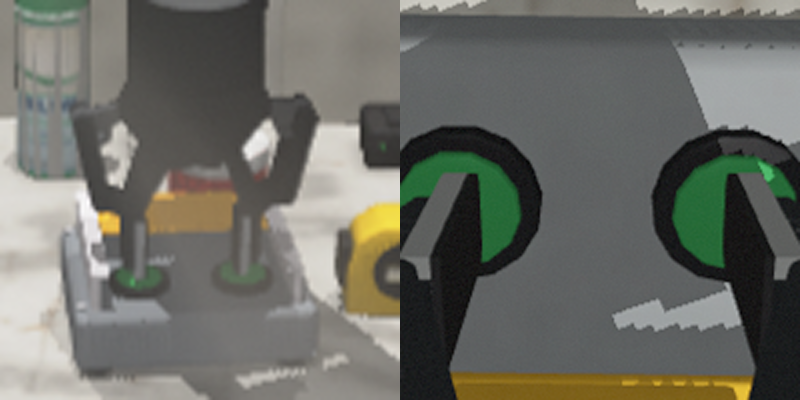

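Request:
drive_tool:
  series:
    - [[0.07,0,-0.02],[0,0,0]]
    - [[0.07,0,0],[0,0,0]]
    - [[0.06,0,0],[0,0,0]]

```text
time: 5.65
eef_pos: [0.5838, 0.0425, 0.0185]
tcp_rot: [0.136, 0.695, -0.138, 0.692]
contact_force: [-8.5, 0.3, 15.3]
opening: 0.611
```

```bash
python3 look.py 9
```

```text
t 5.65 p [0.5838 0.0425 0.0185] open 0.611 F [-8.54  0.25 15.28] q [-0.1   0.32  1.91 -0.    0.91 -1.28]
station frame mm -23.2 3.5 18.5
tool axes
 [[-0.005  0.38   0.925]
 [-0.002  0.925 -0.38 ]
 [-1.    -0.003 -0.004]]
turn deg (tool) [ 0.01 -0.23  0.2 ]
turn deg (tool) [-179.98   -0.31   -0.36]
shift now-tool units [-1.226 -0.073 -1.04 ] | final-frame units [-1.231 -0.069 -1.035] dist 0.08
```

View pics/l9.png

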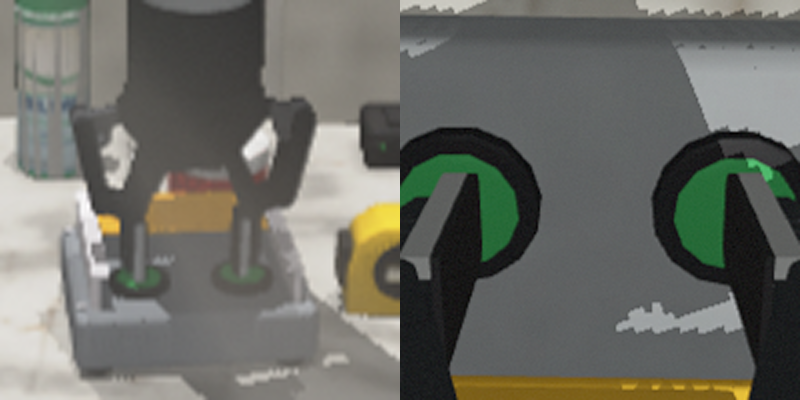

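Request:
drive_tool:
  series:
    - [[0.06,0,-0.03],[0,-0.2,0]]
    - [[0.06,0,-0.03],[0,0,0]]
    - [[0.06,0,-0.02],[0,0,0]]

```text
time: 6.05
eef_pos: [0.5841, 0.0424, 0.0185]
tcp_rot: [0.134, 0.692, -0.138, 0.696]
contact_force: [-7.3, -0.6, 13.6]
opening: 0.611
```

Request:
drive_tool:
  series:
    - [[0.06,0,-0.05],[0,0,0]]
    - [[0.06,0,-0.05],[0,0,0]]
    - [[0.06,0,-0.04],[0,0,0]]
    - [[0.06,0,-0.04],[0,0,0]]
    - [[0.06,0,-0.04],[0,0,0]]

```text
time: 6.55
eef_pos: [0.5847, 0.0422, 0.0187]
tcp_rot: [0.132, 0.684, -0.139, 0.703]
contact_force: [-4.8, -1.9, 12.3]
opening: 0.604
```

```bash
python3 look.py 10
```

```text
t 6.55 p [0.5847 0.0422 0.0187] open 0.604 F [-4.82 -1.91 12.27] q [-0.1   0.31  1.93 -0.02  0.88 -1.27]
station frame mm -22.3 3.4 18.7
tool axes
 [[ 0.025  0.377  0.926]
 [-0.015  0.926 -0.377]
 [-1.    -0.005  0.029]]
turn deg (tool) [0.19 1.64 0.26]
turn deg (tool) [-179.79   -0.4     2.57]
shift now-tool units [-1.256 -0.071 -1.018] | final-frame units [-1.227 -0.069 -1.054] dist 0.081
```

View pics/l10.png

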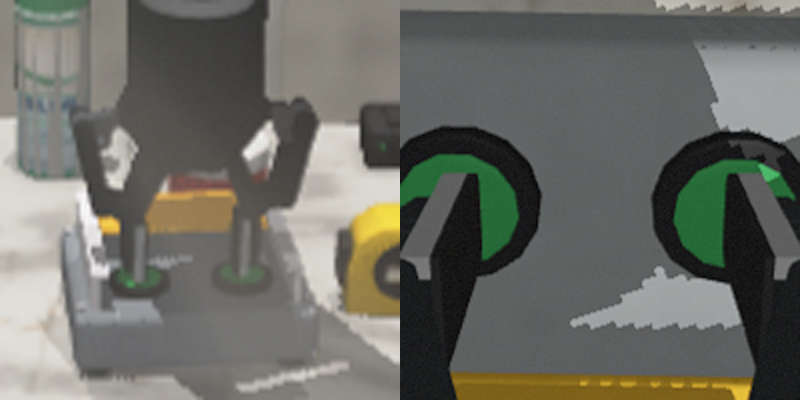

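Request:
drive_tool:
  series:
    - [[0.065,0,-0.01],[0,0.4,0]]
    - [[0.065,0,-0.01],[0,0.4,0]]
    - [[0.065,0,-0.01],[0,0.3,0]]
    - [[0.065,0,-0.01],[0,0,0]]
    - [[0.065,0,-0.01],[0,0,0]]

```text
time: 7.15
eef_pos: [0.5841, 0.0423, 0.0186]
tcp_rot: [0.132, 0.693, -0.138, 0.695]
contact_force: [-9.0, -0.7, 16.8]
opening: 0.61
```

Request:
drive_tool:
  series:
    - [[0.065,0,-0.02],[0,0.2,0]]
    - [[0.065,0,-0.02],[0,0.2,0]]
    - [[0.065,0,-0.02],[0,0.2,0]]
    - [[0.065,0,-0.02],[0,0,0]]
    - [[0.065,0,-0.02],[0,0,0]]

```text
time: 7.65
eef_pos: [0.5839, 0.0423, 0.0187]
tcp_rot: [0.131, 0.696, -0.138, 0.692]
contact_force: [-7.0, -0.9, 15.0]
opening: 0.61
```

Request:
drive_tool:
  series:
    - [[0.065,0,-0.02],[0,0.2,0]]
    - [[0.065,0,-0.02],[0,0.2,0]]
    - [[0.065,0,-0.02],[0,0.2,0]]
    - [[0.065,0,-0.02],[0,0,0]]
    - [[0.065,0,-0.02],[0,0,0]]

```text
time: 8.15
eef_pos: [0.5838, 0.0423, 0.0188]
tcp_rot: [0.13, 0.698, -0.138, 0.69]
contact_force: [-6.7, -0.1, 14.1]
opening: 0.61
```

Request:
drive_tool:
  series:
    - [[0.065,0,-0.02],[0,0.2,0]]
    - [[0.065,0,-0.02],[0,0.2,0]]
    - [[0.065,0,-0.02],[0,0.2,0]]
    - [[0.065,0,-0.02],[0,0,0]]
    - [[0.065,0,-0.02],[0,0,0]]

```text
time: 8.65
eef_pos: [0.5836, 0.0423, 0.0189]
tcp_rot: [0.13, 0.701, -0.138, 0.688]
contact_force: [-6.8, -1.2, 15.3]
opening: 0.613
```

```bash
python3 look.py 11
```

```text
t 8.65 p [0.5836 0.0423 0.0189] open 0.613 F [-6.83 -1.23 15.32] q [-0.1   0.33  1.9  -0.01  0.93 -1.28]
station frame mm -23.3 3.1 18.9
tool axes
 [[-0.02   0.371  0.928]
 [-0.008  0.928 -0.371]
 [-1.    -0.015 -0.016]]
turn deg (tool) [ 0.54 -0.9   0.85]
turn deg (tool) [-179.45   -1.33   -1.41]
shift now-tool units [-1.205 -0.071 -1.053] | final-frame units [-1.223 -0.063 -1.034] dist 0.08
```

View pics/l11.png

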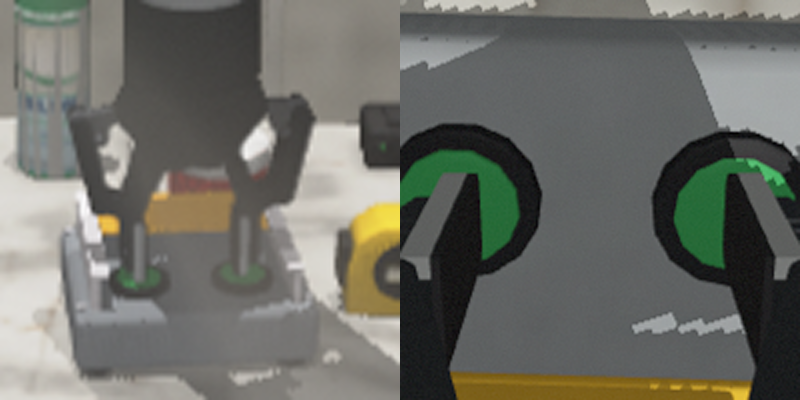

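Request:
drive_tool:
  series:
    - [[0.07,0,-0.02],[0.2,-0.4,0.5]]
    - [[0.07,0,-0.02],[0.2,-0.4,0.4]]
    - [[0.07,0,-0.02],[0,-0.1,0.2]]
    - [[0.07,0,-0.02],[0,0,0]]
    - [[0.07,0,-0.02],[0,0,0]]

```text
time: 9.25
eef_pos: [0.5845, 0.0425, 0.0185]
tcp_rot: [0.135, 0.692, -0.134, 0.697]
contact_force: [-6.2, -0.8, 17.0]
opening: 0.612
```

Request:
drive_tool:
  series:
    - [[0.07,0,-0.02],[0,0,0.1]]
    - [[0.07,0,-0.02],[0,0,0.1]]
    - [[0.07,0,-0.02],[0,0,0]]
    - [[0.07,0,-0.02],[0,0,0]]
    - [[0.07,0,-0.02],[0,0,0]]

```text
time: 9.75
eef_pos: [0.5846, 0.0424, 0.0185]
tcp_rot: [0.135, 0.691, -0.135, 0.698]
contact_force: [-7.3, 0.1, 16.7]
opening: 0.613
```

Request:
drive_tool:
  series:
    - [[0.07,0,-0.02],[0,0,0.1]]
    - [[0.07,0,-0.02],[0,0,0.1]]
    - [[0.07,0,-0.02],[0,0,0]]
    - [[0.07,0,-0.02],[0,0,0]]
    - [[0.07,0,-0.02],[0,0,0]]

```text
time: 10.25
eef_pos: [0.5847, 0.0424, 0.0185]
tcp_rot: [0.134, 0.689, -0.135, 0.699]
contact_force: [-7.2, -0.6, 17.2]
opening: 0.609
```

Request:
drive_tool:
  series:
    - [[0.07,0,-0.02],[0,0,0.1]]
    - [[0.07,0,-0.02],[0,0,0.1]]
    - [[0.07,0,-0.02],[0,0,0]]
    - [[0.07,0,-0.02],[0,0,0]]
    - [[0.07,0,-0.02],[0,0,0]]

```text
time: 10.75
eef_pos: [0.5848, 0.0424, 0.0185]
tcp_rot: [0.134, 0.689, -0.135, 0.7]
contact_force: [-7.9, -1.5, 16.8]
opening: 0.61
```

Request:
drive_tool:
  series:
    - [[0.07,0,-0.02],[0,0,0.1]]
    - [[0.07,0,-0.02],[0,0,0.1]]
    - [[0.07,0,-0.02],[0,0,0]]
    - [[0.07,0,-0.02],[0,0,0]]
    - [[0.07,0,-0.02],[0,0,0]]

```text
time: 11.25
eef_pos: [0.5849, 0.0423, 0.0185]
tcp_rot: [0.134, 0.688, -0.136, 0.701]
contact_force: [-7.0, -0.7, 16.8]
opening: 0.61
```

```bash
python3 look.py 12
```

```text
t 11.25 p [0.5849 0.0423 0.0185] open 0.61 F [-6.98 -0.73 16.78] q [-0.1   0.31  1.93 -0.01  0.89 -1.28]
station frame mm -22.2 3.7 18.5
tool axes
 [[ 0.017  0.374  0.927]
 [-0.006  0.928 -0.374]
 [-1.     0.001  0.018]]
turn deg (tool) [ 0.4   1.06 -0.06]
turn deg (tool) [-1.796e+02  9.000e-02  1.660e+00]
shift now-tool units [-1.249 -0.065 -1.033] | final-frame units [-1.23  -0.073 -1.056] dist 0.081
```

View pics/l12.png

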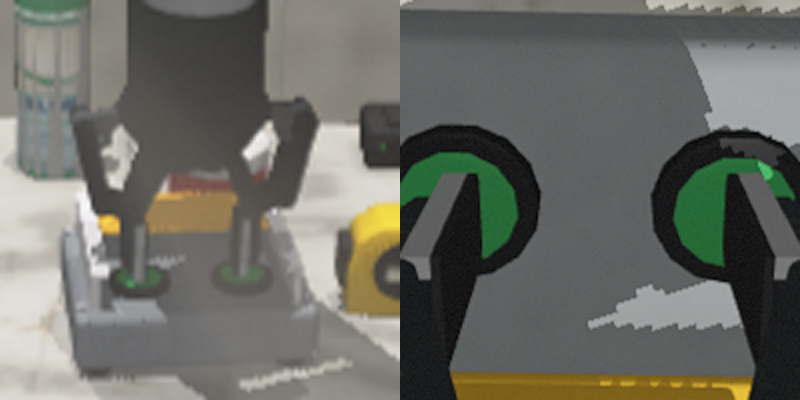

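Request:
drive_tool:
  series:
    - [[-0.2,0,0],[0,0,0]]
    - [[-0.4,0,0],[0,0,0]]
    - [[-0.5,0,0],[0,0,0]]
    - [[-0.6,0,-0.3],[0,0,0]]
    - [[-0.6,0,-0.3],[0,0,0]]

```text
time: 11.85
eef_pos: [0.5545, 0.0537, 0.134]
tcp_rot: [0.134, 0.688, -0.136, 0.7]
contact_force: [0.3, 0.6, 0.6]
opening: 0.612
```

Request:
drive_tool:
  series:
    - [[-0.6,0,-0.6],[0,0,0]]
    - [[-0.3,0,-0.6],[0,0,0]]
    - [[0,0,-0.4],[0,0,0]]
    - [[0,0,0],[0,0,0]]
    - [[0,0,0],[0,0,0]]

```text
time: 12.35
eef_pos: [0.481, 0.0852, 0.1862]
tcp_rot: [0.135, 0.682, -0.135, 0.706]
contact_force: [-0.5, 0.2, -0.9]
opening: 0.609
```

```bash
python3 look.py 13; python3 - <<'E'
from plant import ctrl
import cv2
c=ctrl.read_camera("top");cv2.imwrite("pics/top13.png",cv2.resize(c["img"][130:280,230:450,::-1],None,fx=3.6,fy=3.6,interpolation=cv2.INTER_CUBIC))
c=ctrl.read_camera("wrist");cv2.imwrite("pics/w13.png",c["img"][:,:,::-1])
E
```

```text
t 12.35 p [0.481  0.0852 0.1862] open 0.609 F [-0.45  0.2  -0.87] q [-0.03 -0.14  2.06 -0.01  1.18 -1.21]
station frame mm -134.6 3.8 186.2
tool axes
 [[ 0.034  0.374  0.927]
 [-0.007  0.927 -0.374]
 [-0.999  0.006  0.034]]
turn deg (tool) [ 0.36  1.97 -0.38]
turn deg (tool) [-179.61    0.59    3.09]
shift now-tool units [ 2.164 -0.098  1.118] | final-frame units [ 2.125 -0.077  1.192] dist 0.122
```

View pics/l13.png

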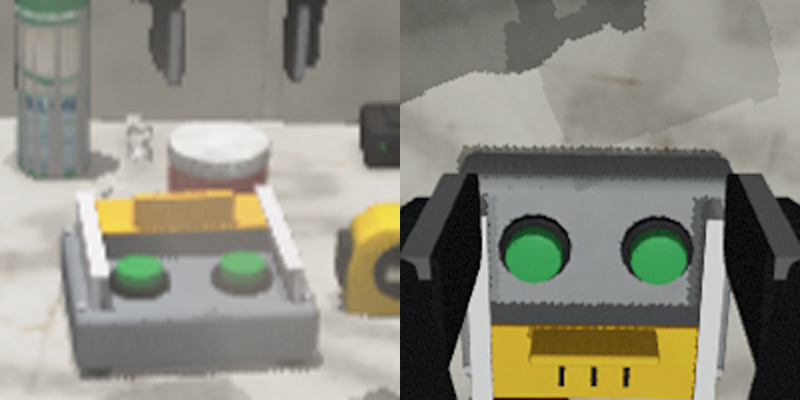

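View pics/w13.png

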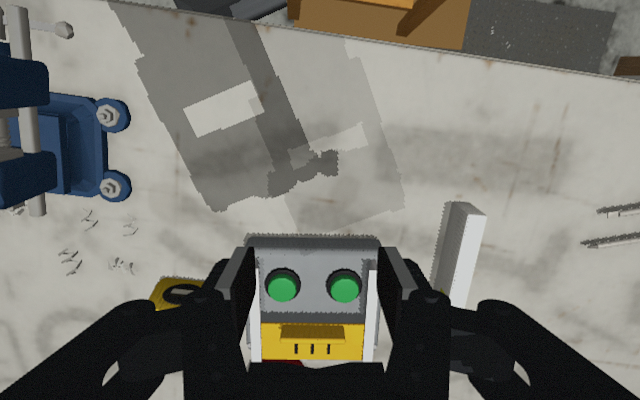

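View pics/top13.png

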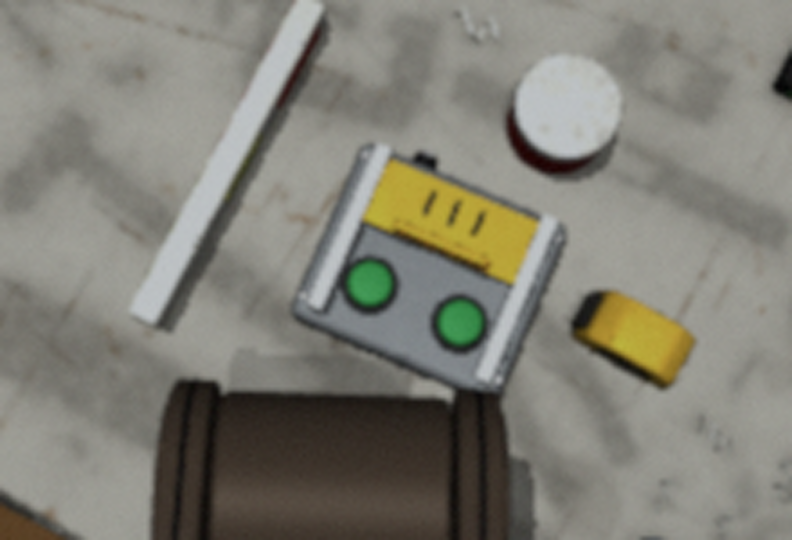

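```bash
python3 -c "
from plant import ctrl
print(ctrl.sign_off())"
```

```text
the job is handed in; nothing more can be done
None
```

I reset the interlock and handed the job in at about 12.5 s of the 40 s; `sign_off()` gives no verdict.

- **Shutter:** I pushed the ridge with the closed fingers. After the push the shutter's front edge measured about 33 mm behind the button centres, which is where it sits fully back. Both buttons were still up.
- **Buttons:** I opened the fingers to about 52 mm and pressed both buttons together. They stayed under about 12–17 N from roughly 5.6 s to 11.3 s; 8 N is enough to bottom the pair. Both caps looked equally sunk in the images, but I could not read button travel directly.
- **Release:** I lifted straight up and backed off.

**Last checks:** The final pictures show both buttons up, the shutter open, and the gripper clear of everything. One station corner in the top view is within about 1 pixel of its first position. The spirit level, tape measure and tin look unmoved in the pictures.

**Disagreements:**
- **Fingertip height:** two cameras put the closed fingertips about 27 mm above the reported TCP. The interface text says they stand 11 mm ahead of it, which would be below. I worked from the camera heights, and the buttons were touched where those predicted.
- **Sideways force:** during the hold the tool also pushed forward, with up to about 9 N of sideways force. I saw no movement of the station from it.

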